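Put the spindle away and walk the sticky case cover shut

TASK

Lay the steel spindle from the bench in the open tray of the wooden case, then slide the case's glass cover shut and press it firmly home (about 12 newtons) against the rubber buffers of the stop bar, so that it stands square. The cover sticks in its tracks and jams crooked if one end gets ahead, so push its two upright posts in turn, a little at a time; do not grip them, never push with more than 20 newtons, and keep your fingers off the glass. Leave everything else where it is.

Things in the scene. Friction and masses are not known exactly. Their poses are not given: they have to be found in the camera images.
- case: Wooden case fixed to the bench, 262 by 290 mm. Origin at bench level near its middle; its +x is the way the cover closes, +y left. The near half, x -150 to 0 mm, is a deck 32 mm high. Along both sides, x -150 to 92 mm, run fixed aluminium C-shaped tracks, tops 49.5 mm high, inner lips at y = +-118 mm; their sideways play on the cover is 3 to 5.2 mm in all and differs from case to case.
- tray (a point): Centre of the floor of the case's open tray, at case x 46, y 0, 10 mm above the bench; axes as the case's. The tray is 92 mm along x by 200 mm along y; its side walls rise to 34 mm above the bench, the near wall (the deck) to 32 mm, the far wall is the stop bar.
- stop: Dark steel bar fixed across the far end of the case, 290 mm long, 16 mm thick, top 50 mm above the bench. Origin: bench level, middle of its near face, case x = 92 mm. On that face, at y = +-105 mm, sit two firm rubber buffers that stand out equally, by 2 to 12 mm, worn differently from case to case; the cover's front edge stops on them, both at once when it is square.
- cover: Cover, 0.8 kg, 100 mm (x) by 256 mm (y): glass pane 176 mm wide between two aluminium shoes, tops 44 mm above the bench. Origin: centre of underside, 34 mm above the bench; axes as the case's. A push of 3 to 6 N at a post swings that end about the other; some 10 to 20 mm ahead of it the cover wedges, the force climbs steeply (go 30 mm/s or less) and up to 15 N at the other post frees it.
- post_left (a point): Top centre of the left post: black rubber sleeve on a brass foot, upright, 16 mm diameter, 30 mm high above the shoe, top 74 mm above the bench, 42 mm behind the cover's origin and 8 mm from its trailing edge. At case y = +100 mm; case x -96 to -83 mm when open, -2 to -12 mm when fully home (as the buffers are worn).
- post_right (a point): Top centre of the right post, same size and height, at case y = -100 mm; at the same case x as the left one when the cover is square.
- spindle: Steel spindle lying on the bench, 62 mm long along its x, 60 g: a square collar 14 by 14 mm, 26 mm long, in the middle (flat sides, grip here across y) and thinner round shanks, +x one 20 mm long, 9 mm thick, -x one 16 mm long, 11 mm thick. Origin: centre of the collar's underside.
- spindle_mid (a point): Centre of the spindle's square collar, 7 mm above its underside.
- tin: shallow blue tin lid, 72 mm wide, 16 mm high, on the bench; leave it. Origin: centre of its underside
- ring: brass ring, 32 mm across, 10 mm high, lying in the right-hand end of the case's tray; leave it there. Origin: centre of its underside
- jar: small amber jar, 56 mm across, 75 mm high; leave it
- screwdriver: screwdriver, 160 mm, lying on the bench; leave it
- brush: brush, 170 mm, lying on the bench; leave it
- loupe: black eyepiece, 36 mm across, 35 mm high; leave it

How it is judged:
On the way, in this order (a step that is already met when the one before it is completed fails the run):
1. the spindle lies in the tray, let go, while the cover is still open (x of spindle_mid in the frame of case between 0.004 and 0.088 m and y of spindle_mid in the frame of case between -0.095 and 0.095 m and z of spindle_mid in the frame of case below 0.026 m and contact force between the fingers and spindle below 0.05 N and x of each of post_left, post_right in the frame of case below -0.06 m), for 0.2 s.
2. the cover stands square against the buffers and is pressed with more than 9 N (x of each of post_left, post_right in the frame of case above -0.0135 m and angle between the x axis of cover and the x axis of case, either way round below 0.015 rad and contact force between the fingers and cover above 9 N and linear speed of cover below 0.004 m/s), for 0.03 s.
At the end, for the whole second after the job is handed in: The spindle lies in the tray under the cover (centre of its collar inside the tray, less than 26 mm above the bench), both posts stand beyond case x = -13.5 mm with the cover square to the case within 0.015 rad, and everything is at rest (x of spindle_mid in the frame of case between 0.004 and 0.088 m and y of spindle_mid in the frame of case between -0.095 and 0.095 m and z of spindle_mid in the frame of case below 0.026 m and x of each of post_left, post_right in the frame of case above -0.0135 m and angle between the x axis of cover and the x axis of case, either way round below 0.015 rad and linear speed of each of cover, spindle below 0.01 m/s); the robot touches nothing.
It fails at once if the cover is pushed or squeezed with more than 20 N (contact force between any of the fingers, the arm and cover above 20 N).
It fails at once if the glass pane is touched (contact force between any of the fingers, the arm and cover_c0 above 0.5 N).
It fails at once if a bystander is moved by more than 20 mm (distance of any of tin, ring, jar, screwdriver, brush, loupe from where it was at the start of the episode above 0.02 m).
It also fails if it takes over 72 s, if anything falls off the work surface, if the arm or the gripper's body presses on something with over 40 N, if the wrist force passes 120 N, or if a joint passes its speed limit or range.

ROBOT

A 6-joint arm with a two-finger parallel gripper is mounted at the origin on the work surface. World frame = base frame: x ahead of the robot, y to its left, z up, the work surface at z = 0. Lengths are in m, angles in rad, forces in N, time in s.
With the tool pointing down it reaches from about 0.35 to 0.8 m from the base axis. Payload 7.3 kg.
Tool frame: the origin (TCP) lies on the centre line of the jaws, within the pads' length; the fingertips stand 14 mm ahead of it and the grasp point (between the pads) lies 5 mm behind it (env.finger_overhang is the distance from the TCP to the fingertips, in m); z points along the fingers, y is the line along which they close (so a half turn about z gives the same grasp; the last joint's range is limited). The gripper opens to 85 mm and grips with 20 to 120 N. Pads are 22 mm wide; open, the fingers measure 114 mm over their backs; the gripper's body (76 mm by 85 mm) begins 54 mm behind the grasp point. The pads swing forward as they close: fully open they stand 13 mm farther back than shut.
Start: joints at [1.011, 0.342, 1.524, -0, 1.275, -0.146], TCP at [0.211, 0.481, 0.245] pointing down, gripper open.
Joint ranges: [-2.53, 2.53], [-0.77, 2.02], [0.04, 2.7], [-1, 4.14], [0.28, 2.66], [-3.11, 3.11]. Speed limits (rad/s): [2.57, 2.57, 3.14, 3.14, 3.14, 3.14].

INTERFACE

Orientations are given as a unit quaternion [w, x, y, z].
In Python, from rig import env gives the robot as it stands.
- The arm moves only by the shell command python3 -m inch [FORCE], which reads ROWS from standard input. ROWS is a JSON list that holds a single list of rows (three levels of brackets), with 1 to 10 rows, each of 7 numbers: dx, dy, dz in parts of the range, where 1.0 means 0.5 m, then a rotation vector rx, ry, rz in fractions of the full range, 1 being pi rad, then the finger opening in m; each row is the pose to reach, as a shift and turn from the pose commanded when the command began, along the tool's axes at that moment; what a row does not reach only later rows make up. A row lasts 1/8 s, in which the tool goes at most 0.0625 m and 0.188 rad, less where a joint would pass 70% of its speed; a pose out of reach is approached as far as the arm can. The fingers move at their own pace and stop on an object; FORCE is the grip in N (left out, the last holds). Time passes only in rows, so rows that do not move let the fingers close. It prints the time, the measured TCP pose, the force, the opening and the grip force at its end. A shift or turn number past 1, either way, is cut back to 1. Input that does not fit is refused with a message, and nothing moves.
- env.read_state(): the state, without advancing time (a new reading comes with each control period).
- env.grab_frame(name): name is "scene" or "top" or "wrist"; returns a dict with "image" (400x640x3 uint8, red, green, blue), "mtx" (3x3 intrinsics, pixels), "rvec" (rotation vector, rad) and "tvec" (3), from world to camera coordinates, as OpenCV has them. Camera axes: x right, y down, z forward; pixel columns grow to the right and rows downward; lengths in m; the calibration is good to about 2 mm. A picture is of the moment at which its call begins. There is no depth.
- env.job_done(): hands the job in; it is judged then, once.
The state is a dict: "time_s": time; "joint_pos": joint angles; "qd": joint speeds; "joint_torque": joint torques, N m; "tool_pos": TCP position; "eef_rot": TCP orientation; "ft_force": force on the tool from outside, world axes, zero at the start; "wrist_torque": the same for the moment, N m; "opening": finger opening in m; "gripper_force": force on a finger pad.
Only numpy, scipy, OpenCV 4.12 (cv2) and the standard library are available. Lean on these libraries where they do the work, as an engineer would, in place of code of your own. Each camera call takes 0.05 s, during which the arm holds its last target. There are 200 camera calls.

## Working session

There is one attempt and no reset: what is moved stays moved. The work goes in short steps, Python scripts to look and compute and a shell command to move; the robot and the scene stay as the last step left them, time stands still between calls to the robot, and variables do not carry over. Pictures are saved under pics/ and viewed, at most 10 in all, crops included, and the job is handed in when it is done.

```bash
mkdir -p pics; ls; cat > h.py <<'E'
import numpy as np, cv2
from rig import env
from scipy.spatial.transform import Rotation as R
def cam(f): return R.from_rotvec(np.ravel(f['rvec'])).as_matrix(), np.ravel(f['tvec']), np.array(f['mtx'])
def ray(f,uv):
    Rm,t,K=cam(f); d=Rm.T@np.linalg.solve(K,[uv[0],uv[1],1.]); return -Rm.T@t, d/np.linalg.norm(d)
def atz(f,uv,z):
    c,d=ray(f,uv); return c+d*(z-c[2])/d[2]
def tri(*obs):
    A=np.zeros((3,3));b=np.zeros(3)
    for f,uv in obs:
        c,d=ray(f,uv);P=np.eye(3)-np.outer(d,d);A+=P;b+=P@c
    return np.linalg.solve(A,b)
def proj(f,p):
    Rm,t,K=cam(f); q=K@(Rm@np.asarray(p,float)+t); return q[:2]/q[2]
def grab(n,save):
    f=env.grab_frame(n); np.savez(f'pics/{save}.npz',**{k:np.array(v) for k,v in f.items()})
    cv2.imwrite(f'pics/{save}.png',f['image'][:,:,::-1]); return f
def load(s): return dict(np.load(f'pics/{s}.npz'))
def tool():
    s=env.read_state(); q=s['eef_rot']; return np.array(s['tool_pos']), R.from_quat([q[1],q[2],q[3],q[0]])
E
python3 - <<'E'
from h import *
for n in ['scene','top','wrist']:
    f=grab(n,n+'0'); Rm,t,K=cam(f); print(n,-Rm.T@t,K[0,0])
p,r=tool(); print(p,r.as_matrix().round(3), env.read_state()['time_s'])
E
```

```text
pics
scene [ 0.98667119 -0.72335431  1.246913  ] 450.74541635878427
top [0.29506473 0.01749747 1.74286695] 489.87654019125415
wrist [0.14302215 0.51181857 0.37227148] 284.45760124438874
[0.21093271 0.48047847 0.24479507] [[-0.916  0.402 -0.001]
 [ 0.402  0.916 -0.001]
 [ 0.    -0.001 -1.   ]] 0.15
```

View pics/top0.png

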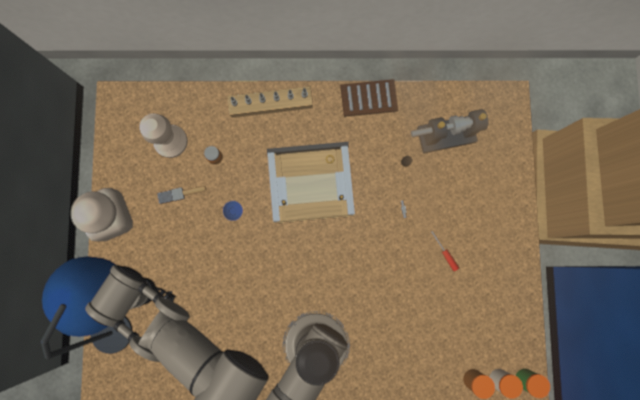

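View pics/scene0.png

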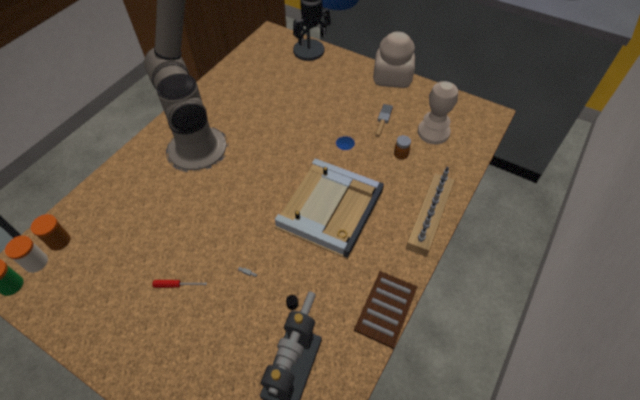

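Top view: case about (311,182), posts about (284,203) and (341,200), spindle about (403,208), loupe (406,160). In the scene view the spindle is at (246,270), posts at (325,172) and (297,216). I'll enlarge these next.

```bash
python3 - <<'E'
from h import *
a=load('top0');b=load('scene0')
def crop(f,x,y,w,h,s):return cv2.resize(f['image'][y:y+h,x:x+w,::-1],None,fx=s,fy=s,interpolation=cv2.INTER_CUBIC)
im=np.zeros((600,800,3),np.uint8)
def put(c,x,y): im[y:y+c.shape[0],x:x+c.shape[1]]=c
put(crop(a,260,140,100,85,4),0,0)          # u=260+x/4, v=140+y/4
put(crop(b,272,155,115,100,3.4)[:,:400],405,0) # u=272+(x-405)/3.4
put(crop(a,388,195,32,30,8),0,345)       # u=388+x/8 v=195+(y-345)/8
put(crop(b,230,258,34,24,8),405,345)
cv2.imwrite('pics/m.png',im)
E
```

```text
(no output)
```

View pics/m.png

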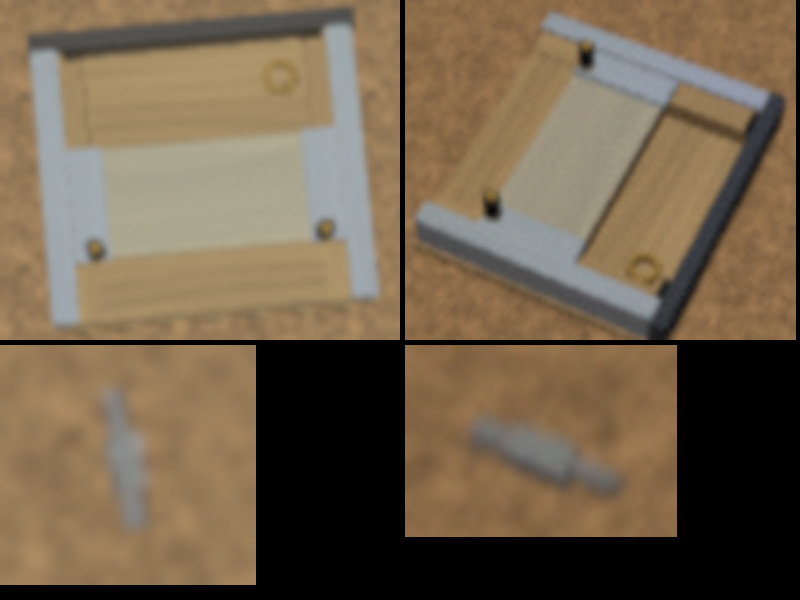

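Enlarged: spindle collar at top (403.4,208.9) and scene (246.4,270.9), its long axis roughly along world x. Post tops are at top (283.4,201.2)/(340.9,196.3) and scene (324.8,167.5)/(297,211). The stop bar is at the far end and the ring is in the right end of the tray.

```bash
python3 - <<'E'
from h import *
a=load('top0');b=load('scene0')
T=lambda x,y:(260+(x+.5)/4-.5,140+(y+.5)/4-.5)
S=lambda x,y:(272+(x-404.5)/3.4-.5,155+(y+.5)/3.4-.5)
t=lambda x,y:(388+(x+.5)/8-.5,195+(y-344.5)/8-.5)
s=lambda x,y:(230+(x-404.5)/8-.5,258+(y-344.5)/8-.5)
def two(n,p,q,): print(n,tri((a,p),(b,q)).round(4))
two('spindle',t(127,460),s(540,452))
two('end far',t(111,392),s(617,487)); two('end near',t(136,526),s(475,432))
two('postL',T(95,246),S(586,44)); two('postR',T(325,227),S(491,193))
two('ring',T(281,77),S(644,268))
for n,p,z in [('trackL near',(55,325),.0495),('trackR near',(377,297),.0495),('stop far L',(30,37),.05),('stop far R',(352,10),.05),('postL',(95,246),.074),('postR',(325,227),.074)]: print(n,atz(a,T(*p),z).round(4))
for p in [(127,460),(111,392),(136,526)]: print(atz(a,t(*p),.014).round(4))
for p in [(540,452),(617,487),(475,432)]: print(atz(b,s(*p),.01).round(4))
E
```

```text
spindle [ 0.4672 -0.3173  0.0104]
end far [ 0.4985 -0.3121  0.0046]
end near [ 0.4382 -0.3215  0.0045]
postL [0.4902 0.1068 0.0755]
postR [ 0.5059 -0.0903  0.0745]
ring [ 0.6499 -0.056   0.0152]
trackL near [0.4244 0.1424 0.0495]
trackR near [ 0.447  -0.1368  0.0495]
stop far L [0.6784 0.1652 0.05  ]
stop far R [ 0.7016 -0.1189  0.05  ]
postL [0.4901 0.1066 0.074 ]
postR [ 0.5054 -0.0908  0.074 ]
[ 0.4667 -0.3168  0.014 ]
[ 0.4972 -0.3105  0.014 ]
[ 0.4372 -0.3199  0.014 ]
[ 0.4672 -0.317   0.01  ]
[ 0.5008 -0.3136  0.01  ]
[ 0.4409 -0.3231  0.01  ]
```

```bash
cat >> h.py <<'E'
YC=0.081; OC=np.array([.584,.015,0])
RC=R.from_euler('z',YC)
def case(p): return RC.inv().apply(np.asarray(p)-OC)
def world(p): return RC.apply(p)+OC
def delta(target,yaw):   # yaw: world direction of tool y minus pi/2 (mod pi)
    p,r=tool(); y=np.array([-np.sin(yaw),np.cos(yaw),0])
    best=None
    for sg in (1,-1):
        z=np.array([0,0,-1.]); yy=sg*y; x=np.cross(yy,z)
        rv=(r.inv()*R.from_matrix(np.c_[x,yy,z])).as_rotvec()
        if best is None or abs(rv[2])<abs(best[2]): best=rv
    return r.inv().apply(np.asarray(target)-p).round(4), best.round(4)
E
python3 -c "
from h import *
print(delta([.45,.12,.245],.155)); print(delta([.455,-.317,.2],.155))"
```

```text
(array([-0.3638, -0.2339, -0.    ]), array([-1.000e-03, -5.000e-04, -5.688e-01]))
(array([-0.5441, -0.632 ,  0.0454]), array([-1.000e-03, -5.000e-04, -5.688e-01]))
```

The manual's scale: shifts go in shares of 0.5 m and turns go in shares of pi rad. Converting my numbers, -0.41 m / 0.5 = -0.82, -0.4 m / 0.5 = -0.8, -0.569 rad / 3.1416 = -0.1811.

```bash
echo '[[[-0.1,-0.066,0,0,0,-0.0318,0.085],[-0.2,-0.13,0,0,0,-0.0637,0.085],[-0.3,-0.194,0,0,0,-0.0955,0.085],[-0.4,-0.26,0,0,0,-0.1273,0.085],[-0.5,-0.32,0,0,0,-0.1592,0.085],[-0.6,-0.39,0,0,0,-0.1811,0.085],[-0.66,-0.5,0,0,0,-0.1811,0.085],[-0.72,-0.6,0,0,0,-0.1811,0.085],[-0.77,-0.7,0,0,0,-0.1811,0.085],[-0.82,-0.8,0,0,0,-0.1811,0.085]]]' | python3 -m inch
echo '[[[0,-0.002,0,0,0,0,0.085]]]' | python3 -m inch ; python3 -c "
from h import *
print(delta([.445,-.317,.2],.155))"
```

```text
time_s: 1.4
tool_pos: [0.4254, -0.0522, 0.2452]
eef_rot: [0.0, -0.077, 0.997, 0.0]
ft_force: [0.5, 0.3, 0.6]
opening: 0.085
gripper_force: 0.0
time_s: 1.52
tool_pos: [0.4258, -0.0546, 0.2451]
eef_rot: [-0.0, -0.075, 0.997, -0.0]
ft_force: [0.2, 0.2, -0.9]
opening: 0.0852
gripper_force: 0.0
(array([ 0.0201, -0.2624,  0.0452]), array([-0.0004, -0.0003, -0.0056]))
```

```bash
echo '[[[0.008,-0.12,0.02,0,0,0,0.085],[0.016,-0.24,0.04,0,0,0,0.085],[0.024,-0.36,0.06,0,0,0,0.085],[0.032,-0.48,0.09,0,0,0,0.085],[0.04,-0.524,0.13,0,0,0,0.085],[0.04,-0.524,0.13,0,0,0,0.085]]]' | python3 -m inch && python3 -c "
from h import *
f=grab('wrist','w1'); print(proj(f,[.467,-.317,.01]),tool()[0])
cv2.imwrite('pics/w1c.png',cv2.resize(f['image'][:,:,::-1],(800,500)))"
```

```text
time_s: 2.28
tool_pos: [0.446, -0.313, 0.1783]
eef_rot: [-0.001, -0.077, 0.997, 0.002]
ft_force: [0.3, 1.0, -0.3]
opening: 0.0848
gripper_force: 0.0
[314.65351732 200.84609808] [ 0.44647299 -0.31224203  0.17948326]
```

View pics/w1c.png

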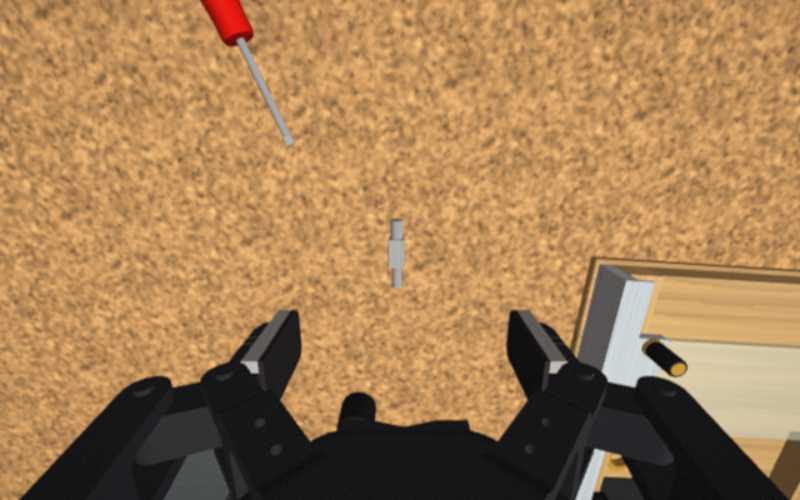

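Wrist view: spindle collar at (397,254) in the enlarged picture, i.e. about (317.3,202.8) full size; its ends are (396,220) thick and (397,287) thin. This agrees with the prediction to within about 3 px, and the jaws straddle its line.

```bash
python3 - <<'E'
from h import *
f=load('w1'); g=lambda x,y:((x+.5)/1.25-.5,(y+.5)/1.25-.5)
a=load('top0');b=load('scene0')
c=atz(f,g(397,253.5),.014); print(c.round(4)); e1=atz(f,g(396,220),.011); e2=atz(f,g(397,287),.01)
print(e1.round(4),e2.round(4), np.arctan2(*(e2-e1)[1::-1]), np.hypot(*(e2-e1)[:2]))
print(tri((f,g(397,253.5)),(b,(246.4,270.9)),(a,(403.4,208.9))).round(4))
s=tri((f,g(397,253.5)),(b,(246.4,270.9))); print(s.round(4))
print(tool()[0],delta([c[0],c[1],.06],.155),delta([c[0],c[1],.017],.155))
E
```

```text
[ 0.4673 -0.3138  0.014 ]
[ 0.4389 -0.3189  0.011 ] [ 0.5    -0.3089  0.01  ] 0.16313736584944852 0.06191512960298283
[ 0.4675 -0.316   0.0115]
[ 0.4677 -0.3153  0.0104]
[ 0.44647299 -0.31224203  0.17948326] (array([-0.0205, -0.005 ,  0.1194]), array([ 0.0024, -0.0012, -0.0001])) (array([-0.0206, -0.0051,  0.1624]), array([ 0.0024, -0.0012, -0.0001]))
```

Scaled: 0.135 m / 0.5 = 0.27, 0.05 m / 0.5 = 0.1.

```bash
echo '[[[-0.02,-0.004,0.1,0,0,0,0.05],[-0.04,-0.006,0.2,0,0,0,0.05],[-0.041,-0.006,0.27,0,0,0,0.05],[-0.041,-0.006,0.27,0,0,0,0.05]]]' | python3 -m inch && python3 -c "
from h import *
for i in range(3): print(tool()[0])
print(delta([.467,-.3148,.017],.16))"
```

```text
time_s: 2.82
tool_pos: [0.4668, -0.3104, 0.044]
eef_rot: [-0.002, -0.079, 0.997, 0.002]
ft_force: [0.6, 0.7, 0.9]
opening: 0.0501
gripper_force: 0.0
[ 0.46682484 -0.31036511  0.04401632]
[ 0.46682484 -0.31036511  0.04401632]
[ 0.46682484 -0.31036511  0.04401632]
(array([ 0.0004, -0.0045,  0.027 ]), array([ 0.004 , -0.0028, -0.0028]))
```

Scaled: 0.027 m / 0.5 = 0.054, -0.0045 m / 0.5 = -0.009.

```bash
echo '[[[0,-0.008,0.026,0,0,0,0.05],[0,-0.009,0.054,0,0,0,0.05],[0,-0.009,0.054,0,0,0,0.0]]]' | python3 -m inch 30 && echo '[[[0,0,0,0,0,0,0],[0,0,0,0,0,0,0],[0,0,0,0,0,0,0]]]' | python3 -m inch 40; python3 -c "
from h import *
f=grab('wrist','w2')
cv2.imwrite('pics/w2c.png',f['image'][200:400,200:440,::-1])"
```

```text
time_s: 3.2
tool_pos: [0.4676, -0.3173, 0.0178]
eef_rot: [-0.0, -0.077, 0.997, 0.0]
ft_force: [-0.2, -0.7, 1.4]
opening: 0.0329
gripper_force: 0.0
time_s: 3.58
tool_pos: [0.4682, -0.3178, 0.0188]
eef_rot: [0.0, -0.078, 0.997, -0.0]
ft_force: [0.0, 0.6, 2.4]
opening: 0.0126
gripper_force: 42.0
```

View pics/w2c.png

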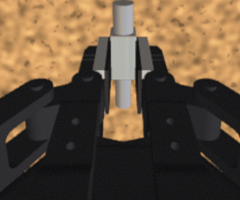

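Collar held squarely between the pads (opening 12.6 mm). Next I carry it to the tray.

```bash
python3 -c "
from h import *
t=world([.048,.02,.030]);print(t,case([.65,-.056,0]),delta(t,YC))"
```

```text
[0.63022439 0.03881818 0.03      ] [ 0.06003889 -0.07610737  0.        ] (array([-0.2152,  0.3273, -0.0113]), array([-0.0007,  0.0006,  0.0742]))
```

Scaled: 0.327 m / 0.5 = 0.654, 0.3 m / 0.5 = 0.6, 0.074 rad / 3.1416 = 0.0236.

```bash
echo '[[[0,0,-0.12,0,0,0,0],[-0.04,0.04,-0.22,0,0,0,0],[-0.1,0.12,-0.26,0,0,0.0032,0],[-0.16,0.22,-0.26,0,0,0.0095,0],[-0.22,0.32,-0.26,0,0,0.0159,0],[-0.28,0.42,-0.26,0,0,0.0236,0],[-0.34,0.52,-0.26,0,0,0.0236,0],[-0.4,0.6,-0.26,0,0,0.0236,0],[-0.43,0.654,-0.26,0,0,0.0236,0],[-0.43,0.654,-0.26,0,0,0.0236,0]]]' | python3 -m inch
echo '[[[0,0,0,0,0,0,0]]]' | python3 -m inch;python3 -c "
from h import *
t=world([.048,.02,.030]);print(case(tool()[0]),delta(t,YC))
f=grab('wrist','w3');cv2.imwrite('pics/w3c.png',f['image'][:,:,::-1])"
```

```text
time_s: 4.88
tool_pos: [0.6299, 0.0411, 0.1478]
eef_rot: [-0.0, -0.042, 0.999, 0.0]
ft_force: [0.1, -1.2, -1.1]
opening: 0.012
gripper_force: 41.7
time_s: 5.0
tool_pos: [0.6294, 0.0382, 0.148]
eef_rot: [-0.0, -0.041, 0.999, -0.0]
ft_force: [0.1, -0.1, -1.0]
opening: 0.0127
gripper_force: 41.7
[0.0470987  0.01943768 0.14797023] (array([-0.001 ,  0.0006,  0.118 ]), array([-0.0002, -0.001 ,  0.0002]))
```

View pics/w3c.png

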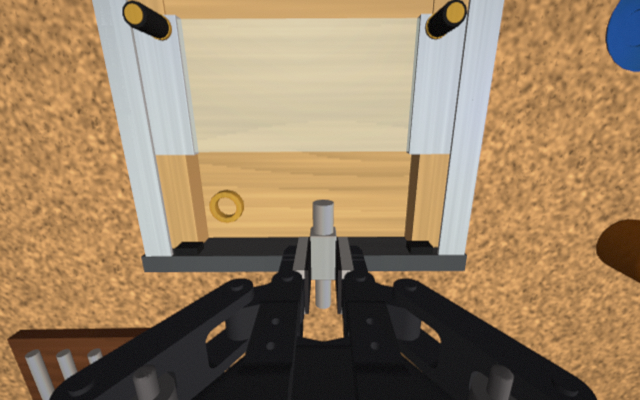

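Wrist view: spindle held over the tray, post tops at (133,13) right and (454,12) left. The stop bar's near top edge runs from (143,256) to (464,254), its far edge from (145,271) to (466,269), and the ring is at (226,206), clear of the drop.

Scaled: 0.117 m / 0.5 = 0.234, 0.05 m / 0.5 = 0.1.

```bash
python3 - <<'E'
from h import *
f=load('w3');a=load('top0');b=load('scene0')
for n,p,z in [('PR',(133,13),.074),('PL',(454,12),.074),('SRn',(143,256),.05),('SLn',(464,254),.05),('SRf',(145,271),.05),('SLf',(466,269),.05),('covR',(160,153),.044),('covL',(446,153),.044),('deckR',(203,152),.032)]:
    w=atz(f,p,z); print(n,w.round(4),case(w).round(4))
print(tri((f,(133,13)),(b,(297,211)),(a,(340.9,196.3))).round(4),tri((f,(454,12)),(b,(324.8,167.5)),(a,(283.4,201.2))).round(4))
E
echo '[[[0,0,0.1,0,0,0,0],[-0.002,0,0.2,0,0,0,0],[-0.002,0,0.224,0,0,0,0],[-0.002,0,0.234,0,0,0,0],[-0.002,0,0.234,0,0,0,0]]]' | python3 -m inch
```

```text
PR [ 0.5078 -0.0884  0.074 ] [-0.0843 -0.0969  0.074 ]
PL [0.4909 0.1092 0.074 ] [-0.0851  0.1014  0.074 ]
SRn [ 0.6914 -0.1153  0.05  ] [ 0.0965 -0.1386  0.05  ]
SLn [0.666  0.1676 0.05  ] [0.0941 0.1454 0.05  ]
SRf [ 0.7066 -0.1151  0.05  ] [ 0.1116 -0.1395  0.05  ]
SLf [0.6807 0.1728 0.05  ] [0.1091 0.1494 0.05  ]
covR [ 0.5994 -0.0959  0.044 ] [ 0.0063 -0.1117  0.044 ]
covL [0.5802 0.1357 0.044 ] [0.006  0.1206 0.044 ]
deckR [ 0.5977 -0.0659  0.032 ] [ 0.0072 -0.0817  0.032 ]
[ 0.5064 -0.0894  0.0741] [0.4904 0.1074 0.0754]
time_s: 5.68
tool_pos: [0.6319, 0.0384, 0.033]
eef_rot: [0.001, -0.04, 0.999, -0.0]
ft_force: [-0.3, -0.2, 0.3]
opening: 0.0126
gripper_force: 41.7
```

Scaled: -0.1 m / 0.5 = -0.2, 0.003 m / 0.5 = 0.006.

```bash
sed -i 's/^YC=.*/YC=0.085; OC=np.array([.5855,.0165,0])/' h.py
echo '[[[0,0,0.005,0,0,0,0],[0,0,0.006,0,0,0,0],[0,0,0.006,0,0,0,0.03],[0,0,0.006,0,0,0,0.035],[0,0,0.006,0,0,0,0.035],[0,0,-0.04,0,0,0,0.035],[0,0,-0.14,0,0,0,0.035],[0,0,-0.2,0,0,0,0],[0,0,-0.2,0,0,0,0]]]' | python3 -m inch
python3 -c "
from h import *
print(case(tool()[0])); f=grab('wrist','w4');cv2.imwrite('pics/w4c.png',f['image'][:,:,::-1])"
```

```text
time_s: 6.8
tool_pos: [0.6324, 0.0388, 0.1343]
eef_rot: [0.003, -0.041, 0.999, -0.0]
ft_force: [0.1, -0.6, -0.5]
opening: 0.0007
gripper_force: 0.0
[0.0485979  0.01820955 0.13428998]
```

View pics/w4c.png

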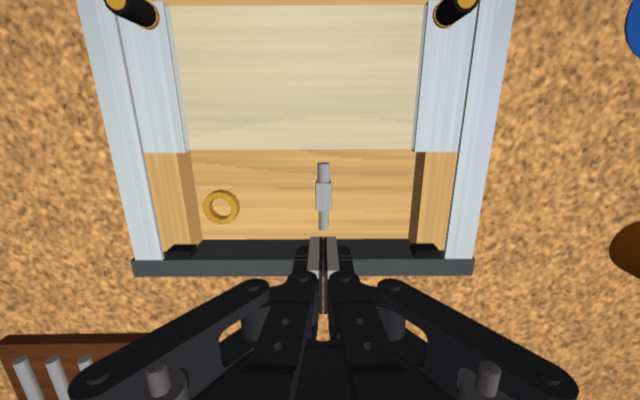

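Spindle lies flat in the tray at (323,195), free, and the ring at (221,207) is undisturbed. Next I go behind the left post with closed fingers.

Scaled: 0.17 m / 0.5 = 0.34, 0.13 m / 0.5 = 0.26.

```bash
python3 -c "
from h import *
print(delta(world([-.122,.1,.134]),YC))"; echo '[[[0.06,0.02,-0.06,0,0,0,0],[0.16,0.07,-0.06,0,0,0,0],[0.26,0.13,-0.06,0,0,0,0],[0.34,0.164,-0.04,0,0,0,0],[0.34,0.164,0.06,0,0,0,0],[0.34,0.164,0.06,0,0,0,0]]]' | python3 -m inch; python3 -c "
from h import *
print(case(tool()[0]),delta(world([-.118,.1,.068]),YC)); f=grab('wrist','w5')
for c in ([-.0851,.1],[-.0851,-.1]): print(proj(f,world([*c,.074])))
cv2.imwrite('pics/w5c.png',f['image'][:,:,::-1])"
```

```text
(array([ 0.1697,  0.081 , -0.0022]), array([-0.0003,  0.0021, -0.0037]))
time_s: 7.6
tool_pos: [0.4515, 0.1067, 0.0982]
eef_rot: [-0.004, -0.041, 0.999, -0.0]
ft_force: [-0.4, 0.1, -0.5]
opening: 0.0001
gripper_force: 0.0
[-0.12582786  0.10127791  0.09822565] (array([-0.0081, -0.0013,  0.0302]), array([ 0.0002, -0.0089, -0.0034]))
[319.04347181 301.95078239]
[  0.77303702 302.54374157]
```

View pics/w5c.png

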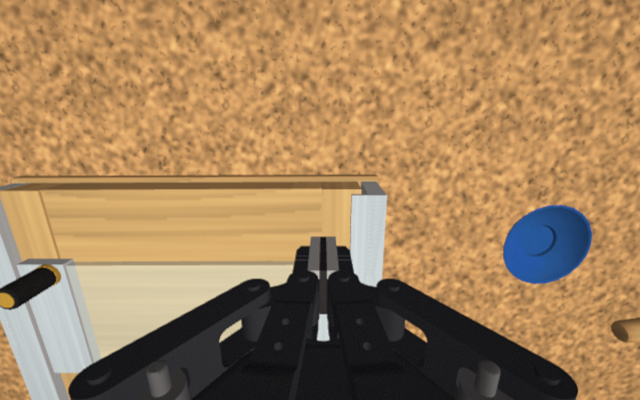

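Left post is hidden just ahead of the fingers (tips about (323,240)), which stand behind it over the deck; the right post top is at about (8,298). I lower and push gently.

Scaled: 0.03 m / 0.5 = 0.06, 0.001 m / 0.5 = 0.002.

```bash
sed -i 's/^YC=.*/YC=0.085; OC=np.array([.5855,.019,0])/' h.py
echo '[[[0,0.002,0.04,0,0,0,0],[0,0.004,0.06,0,0,0,0],[-0.018,0.004,0.06,0,0,0,0],[-0.026,0.004,0.06,0,0,0,0],[-0.034,0.004,0.06,0,0,0,0]]]' | python3 -m inch; echo '[[[-0.006,0,0,0,0,0,0],[-0.012,0,0,0,0,0,0]]]' | python3 -m inch; echo '[[[-0.006,0,0,0,0,0,0]]]' | python3 -m inch ; echo '[[[-0.006,0,0,0,0,0,0]]]' | python3 -m inch; python3 -c "
from h import *
p,r=tool();print(case(p),delta(p,YC))"
```

```text
time_s: 8.28
tool_pos: [0.4716, 0.1102, 0.0718]
eef_rot: [-0.0, -0.041, 0.999, 0.0]
ft_force: [-5.2, -0.4, 4.5]
opening: 0.0001
gripper_force: 2.7
time_s: 8.52
tool_pos: [0.4761, 0.1108, 0.0714]
eef_rot: [-0.002, -0.041, 0.999, 0.0]
ft_force: [-6.9, 2.2, 4.4]
opening: 0.0001
gripper_force: 3.1
time_s: 8.65
tool_pos: [0.4791, 0.1113, 0.0713]
eef_rot: [-0.002, -0.041, 0.999, 0.0]
ft_force: [-4.9, 1.7, 0.7]
opening: -0.0001
gripper_force: 2.0
time_s: 8.78
tool_pos: [0.4827, 0.1115, 0.0712]
eef_rot: [-0.001, -0.041, 0.999, 0.0]
ft_force: [-3.3, 1.7, -0.4]
opening: -0.0001
gripper_force: 1.5
[-0.09454452  0.10088338  0.07118633] (array([0., 0., 0.]), array([ 0.0006, -0.0017, -0.0037]))
```

Scaled: -0.2 m / 0.5 = -0.4, -0.09 m / 0.5 = -0.18.

```bash
echo '[[[0.04,0,0,0,0,0,0],[0.046,-0.08,0,0,0,0,0],[0.046,-0.18,0,0,0,0,0],[0.046,-0.28,0,0,0,0,0],[0.046,-0.38,0,0,0,0,0],[0.046,-0.4,0,0,0,0,0],[0.036,-0.4,0,0,0,0,0],[0.028,-0.4,0,0,0,0,0]]]' | python3 -m inch; echo '[[[-0.006,0,0,0,0,0,0],[-0.012,0,0,0,0,0,0]]]' | python3 -m inch; echo '[[[-0.006,0,0,0,0,0,0],[-0.012,0,0,0,0,0,0]]]' | python3 -m inch; python3 -c "
from h import *
p,r=tool();print(case(p),delta(p,YC))"
```

```text
time_s: 9.78
tool_pos: [0.4862, -0.0883, 0.0714]
eef_rot: [0.0, -0.041, 0.999, 0.0]
ft_force: [-0.6, 1.1, -0.3]
opening: 0.0004
gripper_force: 0.0
time_s: 10.02
tool_pos: [0.491, -0.0879, 0.0711]
eef_rot: [-0.001, -0.041, 0.999, 0.0]
ft_force: [-4.6, -0.8, 3.2]
opening: -0.0001
gripper_force: 2.4
time_s: 10.28
tool_pos: [0.4975, -0.0882, 0.0712]
eef_rot: [-0.0, -0.041, 0.999, 0.0]
ft_force: [-3.9, -1.1, 1.7]
opening: -0.0003
gripper_force: 2.0
[-0.09680008 -0.09935375  0.07121106] (array([0., 0., 0.]), array([ 0.0003, -0.0008, -0.0036]))
```

Scaled: -0.008 m / 0.5 = -0.016, -0.004 m / 0.5 = -0.008.

```bash
echo '[[[-0.008,0,0,0,0,0,0],[-0.016,0,0,0,0,0,0]]]' | python3 -m inch; echo '[[[0.04,0.02,0,0,0,0,0],[0.04,0.14,0,0,0,0,0],[0.04,0.26,0,0,0,0,0],[0.036,0.38,0,0,0,0,0],[0.022,0.4,0,0,0,0,0],[0.014,0.4,0,0,0,0,0],[0.007,0.4,0,0,0,0,0],[0,0.4,0,0,0,0,0],[-0.007,0.4,0,0,0,0,0],[-0.014,0.4,0,0,0,0,0]]]' | python3 -m inch; echo '[[[0.044,-0.02,0,0,0,0,0],[0.044,-0.14,0,0,0,0,0],[0.044,-0.26,0,0,0,0,0],[0.036,-0.38,0,0,0,0,0],[0.022,-0.4,0,0,0,0,0],[0.014,-0.4,0,0,0,0,0],[0.007,-0.4,0,0,0,0,0],[0,-0.4,0,0,0,0,0],[-0.007,-0.4,0,0,0,0,0],[-0.014,-0.4,0,0,0,0,0]]]' | python3 -m inch;python3 -c "
from h import *
p,r=tool();print(case(p),delta(p,YC))"
```

```text
time_s: 10.52
tool_pos: [0.506, -0.0881, 0.0712]
eef_rot: [0.0, -0.041, 0.999, -0.0]
ft_force: [-3.6, -3.1, 0.9]
opening: -0.0
gripper_force: 2.0
time_s: 11.78
tool_pos: [0.4955, 0.1112, 0.0711]
eef_rot: [-0.001, -0.04, 0.999, 0.0]
ft_force: [-4.8, 1.5, 3.7]
opening: 0.0002
gripper_force: 2.5
time_s: 13.02
tool_pos: [0.5196, -0.0859, 0.0712]
eef_rot: [-0.0, -0.041, 0.999, 0.0]
ft_force: [-2.4, -0.5, 0.3]
opening: -0.0002
gripper_force: 1.4
[-0.07458621 -0.09895376  0.07117815] (array([0., 0., 0.]), array([ 0.0004, -0.0006, -0.003 ]))
```

Scaled: 0.2 m / 0.5 = 0.4, 0.19 m / 0.5 = 0.38.

```bash
echo '[[[0.044,0.02,0,0,0,0,0],[0.044,0.14,0,0,0,0,0],[0.044,0.26,0,0,0,0,0],[0.036,0.38,0,0,0,0,0],[0.022,0.4,0,0,0,0,0],[0.014,0.4,0,0,0,0,0],[0.007,0.4,0,0,0,0,0],[0,0.4,0,0,0,0,0],[-0.007,0.4,0,0,0,0,0],[-0.014,0.4,0,0,0,0,0]]]' | python3 -m inch; echo '[[[0.044,-0.02,0,0,0,0,0],[0.044,-0.14,0,0,0,0,0],[0.044,-0.26,0,0,0,0,0],[0.036,-0.38,0,0,0,0,0],[0.022,-0.4,0,0,0,0,0],[0.014,-0.4,0,0,0,0,0],[0.007,-0.4,0,0,0,0,0],[0,-0.4,0,0,0,0,0],[-0.007,-0.4,0,0,0,0,0],[-0.014,-0.4,0,0,0,0,0]]]' | python3 -m inch;python3 -c "
from h import *
p,r=tool();print(case(p),delta(p,YC))"
echo '[[[0.044,0.02,0,0,0,0,0],[0.044,0.14,0,0,0,0,0],[0.044,0.26,0,0,0,0,0],[0.036,0.38,0,0,0,0,0],[0.022,0.4,0,0,0,0,0],[0.014,0.4,0,0,0,0,0],[0.007,0.4,0,0,0,0,0],[0,0.4,0,0,0,0,0],[-0.007,0.4,0,0,0,0,0],[-0.014,0.4,0,0,0,0,0]]]' | python3 -m inch; echo '[[[0.044,-0.02,0,0,0,0,0],[0.044,-0.14,0,0,0,0,0],[0.044,-0.26,0,0,0,0,0],[0.036,-0.38,0,0,0,0,0],[0.022,-0.4,0,0,0,0,0],[0.014,-0.4,0,0,0,0,0],[0.007,-0.4,0,0,0,0,0],[0,-0.4,0,0,0,0,0],[-0.007,-0.4,0,0,0,0,0],[-0.014,-0.4,0,0,0,0,0]]]' | python3 -m inch;python3 -c "
from h import *
p,r=tool();print(case(p),delta(p,YC))"
```

```text
time_s: 14.28
tool_pos: [0.5104, 0.1129, 0.0711]
eef_rot: [-0.0, -0.04, 0.999, 0.0]
ft_force: [-4.0, 2.2, 0.2]
opening: 0.0002
gripper_force: 1.8
time_s: 15.52
tool_pos: [0.5335, -0.0848, 0.0712]
eef_rot: [-0.0, -0.041, 0.999, 0.0]
ft_force: [-3.8, -1.1, -0.0]
opening: 0.0004
gripper_force: 1.7
[-0.060653   -0.09900143  0.07119938] (array([0., 0., 0.]), array([ 0.0004, -0.0007, -0.003 ]))
time_s: 16.77
tool_pos: [0.5236, 0.1134, 0.0711]
eef_rot: [-0.001, -0.04, 0.999, 0.0]
ft_force: [-5.1, 2.5, 2.3]
opening: 0.0002
gripper_force: 2.4
time_s: 18.02
tool_pos: [0.5475, -0.0837, 0.0712]
eef_rot: [-0.0, -0.041, 0.999, 0.0]
ft_force: [-3.6, -1.1, 0.4]
opening: 0.0003
gripper_force: 1.5
[-0.04656717 -0.0990735   0.07118211] (array([0., 0., 0.]), array([ 0.0004, -0.0006, -0.003 ]))
```

Scaled: 0.2 m / 0.5 = 0.4, -0.007 m / 0.5 = -0.014.

```bash
echo '[[[0.044,0.02,0,0,0,0,0],[0.044,0.14,0,0,0,0,0],[0.044,0.26,0,0,0,0,0],[0.036,0.38,0,0,0,0,0],[0.022,0.4,0,0,0,0,0],[0.014,0.4,0,0,0,0,0],[0.007,0.4,0,0,0,0,0],[0,0.4,0,0,0,0,0],[-0.007,0.4,0,0,0,0,0],[-0.014,0.4,0,0,0,0,0]]]' | python3 -m inch; echo '[[[0.044,-0.02,0,0,0,0,0],[0.044,-0.14,0,0,0,0,0],[0.044,-0.26,0,0,0,0,0],[0.036,-0.38,0,0,0,0,0],[0.022,-0.4,0,0,0,0,0],[0.014,-0.4,0,0,0,0,0],[0.007,-0.4,0,0,0,0,0],[0,-0.4,0,0,0,0,0]]]' | python3 -m inch; echo '[[[-0.004,0,0,0,0,0,0],[-0.008,0,0,0,0,0,0]]]' | python3 -m inch;python3 -c "
from h import *
p,r=tool();print(case(p),delta(p,YC))
f=grab('wrist','w6'); print(proj(f,world([-.0206,.1,.074])),proj(f,world([.092,-.1,.05])))
cv2.imwrite('pics/w6c.png',f['image'][:,:,::-1])"
```

```text
time_s: 19.27
tool_pos: [0.5379, 0.1148, 0.0711]
eef_rot: [-0.001, -0.04, 0.999, 0.0]
ft_force: [-5.4, 3.4, 1.4]
opening: 0.0001
gripper_force: 2.5
time_s: 20.27
tool_pos: [0.5539, -0.0826, 0.0712]
eef_rot: [-0.001, -0.042, 0.999, -0.0]
ft_force: [-3.6, -2.6, 1.4]
opening: 0.0002
gripper_force: 1.8
time_s: 20.52
tool_pos: [0.5583, -0.0827, 0.0712]
eef_rot: [-0.0, -0.041, 0.999, 0.0]
ft_force: [-3.7, -0.5, 0.8]
opening: -0.0001
gripper_force: 1.5
[-0.03573867 -0.09905795  0.07119005] (array([0., 0., 0.]), array([ 0.0005, -0.0007, -0.003 ]))
[709.62812395 292.16007636] [320.10337632 408.27211038]
```

View pics/w6c.png

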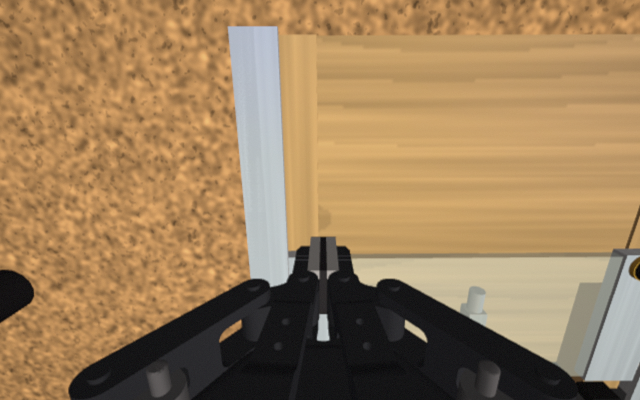

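Wrist view: cover nearly shut and about square (trailing edge along rows 252–257), left post at about (635,268), spindle visible under the glass at (475,300). I'll creep on with force checks.

Scaled: 0.2 m / 0.5 = 0.4, 0.004 m / 0.5 = 0.008.

```bash
echo '[[[0.04,0.02,0,0,0,0,0],[0.04,0.14,0,0,0,0,0],[0.04,0.26,0,0,0,0,0],[0.03,0.38,0,0,0,0,0],[0.016,0.4,0,0,0,0,0],[0.008,0.4,0,0,0,0,0],[0.004,0.4,0,0,0,0,0],[0,0.4,0,0,0,0,0]]]' | python3 -m inch; echo '[[[-0.003,0,0,0,0,0,0]]]' | python3 -m inch; echo '[[[-0.003,0,0,0,0,0,0]]]' | python3 -m inch; echo '[[[-0.003,0,0,0,0,0,0]]]' | python3 -m inch;python3 -c "
from h import *
p,r=tool();print(case(p))"
```

```text
time_s: 21.58
tool_pos: [0.5415, 0.1147, 0.0711]
eef_rot: [-0.001, -0.04, 0.999, 0.0]
ft_force: [-4.4, 0.5, 2.1]
opening: 0.0001
gripper_force: 2.3
time_s: 21.7
tool_pos: [0.5432, 0.1151, 0.0712]
eef_rot: [-0.001, -0.04, 0.999, -0.0]
ft_force: [-4.2, 1.0, 2.0]
opening: 0.0001
gripper_force: 2.0
time_s: 21.82
tool_pos: [0.5451, 0.1156, 0.0712]
eef_rot: [-0.0, -0.04, 0.999, -0.0]
ft_force: [-3.0, 0.3, 1.3]
opening: 0.0
gripper_force: 1.7
time_s: 21.95
tool_pos: [0.5468, 0.116, 0.0712]
eef_rot: [-0.0, -0.04, 0.999, -0.0]
ft_force: [-3.0, 0.0, 1.2]
opening: 0.0
gripper_force: 1.6
[-0.03032993  0.09996696  0.07122721]
```

Scaled: -0.2 m / 0.5 = -0.4, -0.19 m / 0.5 = -0.38.

```bash
echo '[[[0.044,-0.02,0,0,0,0,0],[0.044,-0.14,0,0,0,0,0],[0.044,-0.26,0,0,0,0,0],[0.034,-0.38,0,0,0,0,0],[0.018,-0.4,0,0,0,0,0],[0.012,-0.4,0,0,0,0,0],[0.008,-0.4,0,0,0,0,0],[0.004,-0.4,0,0,0,0,0]]]' | python3 -m inch; echo '[[[-0.003,0,0,0,0,0,0]]]' | python3 -m inch; echo '[[[-0.003,0,0,0,0,0,0]]]' | python3 -m inch; echo '[[[-0.003,0,0,0,0,0,0]]]' | python3 -m inch;python3 -c "
from h import *
p,r=tool();print(case(p))"
```

```text
time_s: 22.95
tool_pos: [0.5605, -0.0817, 0.0712]
eef_rot: [-0.001, -0.042, 0.999, 0.0]
ft_force: [-3.1, -0.8, 1.3]
opening: 0.0002
gripper_force: 1.7
time_s: 23.08
tool_pos: [0.5618, -0.082, 0.0711]
eef_rot: [-0.001, -0.041, 0.999, 0.0]
ft_force: [-3.1, -0.5, 1.6]
opening: -0.0001
gripper_force: 1.6
time_s: 23.2
tool_pos: [0.5636, -0.0823, 0.0712]
eef_rot: [-0.0, -0.041, 0.999, 0.0]
ft_force: [-2.5, -0.5, 0.1]
opening: 0.0001
gripper_force: 1.5
time_s: 23.32
tool_pos: [0.5654, -0.0827, 0.0712]
eef_rot: [-0.0, -0.041, 0.999, 0.0]
ft_force: [-3.4, -0.6, 0.7]
opening: 0.0001
gripper_force: 1.4
[-0.0286727  -0.09960732  0.07121454]
```

Scaled: -0.0015 m / 0.5 = -0.003.

```bash
for i in 1 2; do echo '[[[-0.003,0,0,0,0,0,0]]]' | python3 -m inch | grep ft_; done; echo '[[[0.044,0.02,0,0,0,0,0],[0.044,0.14,0,0,0,0,0],[0.044,0.26,0,0,0,0,0],[0.034,0.38,0,0,0,0,0],[0.018,0.4,0,0,0,0,0],[0.012,0.4,0,0,0,0,0],[0.008,0.4,0,0,0,0,0],[0.004,0.4,0,0,0,0,0]]]' | python3 -m inch; echo '[[[-0.003,0,0,0,0,0,0]]]' | python3 -m inch; echo '[[[-0.003,0,0,0,0,0,0]]]' | python3 -m inch;echo '[[[-0.003,0,0,0,0,0,0]]]' | python3 -m inch;python3 -c "
from h import *
p,r=tool();print(case(p))"
```

```text
ft_force: [-2.9, -0.1, 1.1]
ft_force: [-2.7, -1.1, 0.5]
time_s: 24.58
tool_pos: [0.5496, 0.1152, 0.0711]
eef_rot: [-0.001, -0.04, 0.999, 0.0]
ft_force: [-4.5, -0.3, 3.5]
opening: -0.0
gripper_force: 2.3
time_s: 24.7
tool_pos: [0.551, 0.1157, 0.0712]
eef_rot: [-0.001, -0.04, 0.999, 0.0]
ft_force: [-2.8, 0.7, 1.8]
opening: -0.0002
gripper_force: 2.1
time_s: 24.82
tool_pos: [0.5527, 0.1163, 0.0712]
eef_rot: [-0.001, -0.04, 0.999, 0.0]
ft_force: [-8.3, -1.3, 3.6]
opening: -0.0002
gripper_force: 4.5
time_s: 24.95
tool_pos: [0.5527, 0.1164, 0.071]
eef_rot: [-0.003, -0.041, 0.999, -0.0]
ft_force: [-11.8, -2.7, 8.5]
opening: -0.0004
gripper_force: 6.3
[-0.02442315  0.09979868  0.07097113]
```

Scaled: -0.2 m / 0.5 = -0.4, -0.19 m / 0.5 = -0.38.

```bash
echo '[[[0.044,-0.02,0,0,0,0,0],[0.044,-0.14,0,0,0,0,0],[0.044,-0.26,0,0,0,0,0],[0.034,-0.38,0,0,0,0,0],[0.018,-0.4,0,0,0,0,0],[0.012,-0.4,0,0,0,0,0],[0.009,-0.4,0,0,0,0,0],[0.006,-0.4,0,0,0,0,0]]]' | python3 -m inch; echo '[[[-0.002,0,0,0,0,0,0]]]' | python3 -m inch; echo '[[[-0.002,0,0,0,0,0,0]]]' | python3 -m inch;python3 -c "
from h import *
p,r=tool();print(case(p))"
```

```text
time_s: 25.95
tool_pos: [0.568, -0.0811, 0.0713]
eef_rot: [-0.0, -0.042, 0.999, 0.0]
ft_force: [0.1, -0.7, -0.2]
opening: 0.0002
gripper_force: 0.0
time_s: 26.08
tool_pos: [0.569, -0.0815, 0.0713]
eef_rot: [0.0, -0.041, 0.999, 0.0]
ft_force: [-0.1, 0.6, 0.4]
opening: 0.0002
gripper_force: 0.0
time_s: 26.2
tool_pos: [0.5696, -0.0818, 0.0713]
eef_rot: [-0.0, -0.041, 0.999, 0.0]
ft_force: [-3.2, 1.2, 1.1]
opening: 0.0004
gripper_force: 1.3
[-0.02438247 -0.09908331  0.07126733]
```

Scaled: -0.0007 m / 0.5 = -0.0014.

```bash
for i in 1 2 3; do echo '[[[-0.0014,0,0,0,0,0,0]]]' | python3 -m inch | egrep 'ft_|tool_pos'; done;python3 -c "
from h import *
p,r=tool();print(case(p))"
```

```text
tool_pos: [0.5697, -0.0819, 0.0712]
ft_force: [-6.0, 1.8, 3.8]
tool_pos: [0.5698, -0.0819, 0.0711]
ft_force: [-8.4, 1.7, 4.6]
tool_pos: [0.5698, -0.0818, 0.071]
ft_force: [-11.4, 1.1, 6.5]
[-0.02423488 -0.09913757  0.0710375 ]
```

Scaled: -0.0002 m / 0.5 = -0.0004.

```bash
echo '[[[0,0,0,0,0,0,0],[-0.0004,0,0,0,0,0,0],[-0.0004,0,0,0,0,0,0]]]' | python3 -m inch|egrep 'ft_|tool_pos'; echo '[[[0.044,0.02,0,0,0,0,0],[0.044,0.14,0,0,0,0,0],[0.044,0.26,0,0,0,0,0],[0.034,0.38,0,0,0,0,0],[0.018,0.4,0,0,0,0,0],[0.012,0.4,0,0,0,0,0],[0.008,0.4,0,0,0,0,0],[0.006,0.4,0,0,0,0,0]]]' | python3 -m inch|egrep 'ft_|tool_pos'; for i in 1 2 3; do echo '[[[-0.0014,0,0,0,0,0,0]]]' | python3 -m inch | egrep 'ft_|tool_pos'; done;python3 -c "
from h import *
p,r=tool();print(case(p))"
```

```text
tool_pos: [0.5698, -0.0819, 0.0711]
ft_force: [-9.6, 0.7, 6.3]
tool_pos: [0.5525, 0.1155, 0.0711]
ft_force: [-4.7, 0.2, 2.4]
tool_pos: [0.5526, 0.1156, 0.071]
ft_force: [-6.9, -1.8, 3.4]
tool_pos: [0.5527, 0.1156, 0.071]
ft_force: [-7.8, -2.9, 4.8]
tool_pos: [0.5527, 0.1156, 0.0709]
ft_force: [-9.8, -2.8, 6.1]
[-0.02447598  0.09904777  0.07093424]
```

```bash
echo '[[[-0.0012,0,0,0,0,0,0],[-0.0012,0,0,0,0,0,0]]]' | python3 -m inch|egrep 'ft_|tool_pos'; echo '[[[0.02,0,0,0,0,0,0],[0.06,0,0,0,0,0,0],[0.08,-0.08,-0.1,0,0,0,0],[0.12,-0.2,-0.22,0,0,0,0],[0.12,-0.2,-0.28,0,0,0,0],[0.12,-0.2,-0.28,0,0,0,0]]]' | python3 -m inch; python3 -c "
from h import *
p,r=tool();print(case(p)); f=grab('wrist','w7');g=grab('top','t7')
im=np.zeros((400,800,3),np.uint8); im[:,:560]=f['image'][:,40:600,::-1]; im[:340,560:]=cv2.resize(g['image'][140:225,275:335,::-1],None,fx=4,fy=4); cv2.imwrite('pics/w7c.png',f['image'][:,:,::-1])"
```

```text
tool_pos: [0.5527, 0.1156, 0.0709]
ft_force: [-11.1, -2.5, 7.6]
time_s: 29.32
tool_pos: [0.5061, 0.0105, 0.2153]
eef_rot: [0.005, -0.039, 0.999, -0.001]
ft_force: [0.2, -1.4, -0.4]
opening: -0.0002
gripper_force: 0.0
[-0.07986944 -0.00173804  0.21527292]
```

View pics/w7c.png

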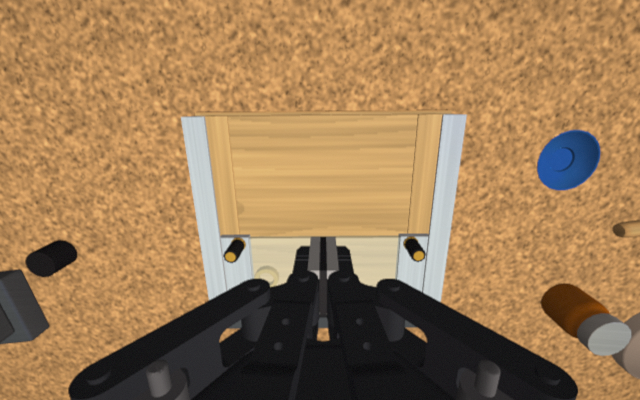

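Wrist view: cover home, trailing edge level at row 236, post tops at (230,257) and (418,257), near track ends at row 115–117. I'll check the post positions against the case before handing in.

```bash
python3 - <<'E'
from h import *
f=load('w7')
P=[case(atz(f,p,.074)) for p in [(230,257),(418,257)]]
N=[case(atz(f,p,.0495)) for p in [(182,117),(466,115)]]
print(np.round(P,4),np.round(N,4))
print('slope posts',(P[0]-P[1])[0]/.2,'case',(N[0]-N[1])[0]/.29)
E
```

```text
[[-0.0044 -0.0997  0.074 ]
 [-0.0036  0.0995  0.074 ]] [[-0.1467 -0.1401  0.0495]
 [-0.1471  0.1408  0.0495]]
slope posts -0.004150574089223607 case 0.0014208016229941948
```

```bash
python3 -c "
from rig import env
print(env.job_done())"
```

```text
the job is handed in; nothing more can be done
None
```

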